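Load a test cartridge under the analyser's spring flap

TASK

Load the fresh orange-tailed test cartridge into the analyser without picking it up: with one fingertip press the blue thumb bar down to lift the spring-closed bay flap and keep it held open, and with the other fingertip push the cartridge along its lane under the raised flap until it is fully home against the stop. Do not ram it into the flap, and keep the flap held up until the cartridge is home. Then back off so that the flap springs shut over it, leaving everything else on the bench where it is.

Things in the scene. Friction and masses are not known exactly. Their poses are not given: they have to be found in the camera images.
- analyser: white bench-top analyser, fixed. Origin: on the bench, on the loading lane's centre line, at the front of the flap's lip. +x runs along the lane into the machine (yaw within 0.3 rad), +y left. In its frame, mm: lane floor z = 35, x = -105 to the stop at x = 44. Housing from x = 62, 82 high (display at x > 115, 120 high). Hinge lugs 28 above the lane floor at y = 22 to 32, x = -74 and 50
- lane_stop (a point): foot of the end stop: on the lane floor and centre line, 44 mm in from the flap's lip. The bay is 33 wide between walls 12 high; before it two strips 5 high flare out to 57 wide, 28 mm in front of the lip. The space left of the lane (y > 32) under the thumb bar is open down to z = 14 mm
- bay_flap (a joint): flap angle, rad: 0 closed, grows as it opens, 1.15 at most. Hinge pin along the analyser's x at y = 25, z = 59 mm in its frame. A spring always shuts it (0.04 N m closed, 0.1 N m at 0.8 rad: some 4 to 6 N at the thumb bar); it never stays open by itself. Cover and thumb bar are one rocker on this pin: pressing the bar down lifts the cover
- flap_cover: grey cover of the flap, right of the pin, over the bay: x = 0 to 46, y = -25 to 22 mm in the analyser frame. Held open at 0.9 rad its free edge is some 65 mm above the lane floor, over the lane. Origin on the pin at x = 0; axes as the analyser's when closed
- flap_lip (a point): middle of the lower edge of the cover's front lip, 3 mm thick. Closed, it hangs to 9 mm above the lane floor and bars the 16 mm high cartridge; from 0.45 rad up the cartridge passes freely. Over a cartridge that is home it drops into the low neck, so the flap shuts fully
- thumb_bar: blue ribbed press bar left of the pin, along the lane: analyser x = -70 to 45, y = 28 to 65 mm, 3 thick. Closed it slopes up 15 deg to the left (left edge 35 mm above the lane floor). With a fingertip on it (edge at y = 42 to 52) pressed to 8 mm above the lane floor, the flap is open 0.75 to 1 rad. The fingertip can slide along it. Origin on the pin at x = 0
- thumb_bar_mid (a point): middle of the thumb bar's top face, 25 mm from the pin; closed it lies 32 mm above the lane floor; moves with the bar
- cartridge: fresh test cartridge, loose, 25 g, 60 long x 30 wide x 16 high, on the lane floor before the flap. White body (its x = -8 to 30 mm), low neck (6 high, x = -20 to -8), orange tail block (x = -30 to -20, 26 wide, 16 high). Origin: centre of its underside, +x to the nose. Home: nose on the stop, origin at analyser x = 14 mm; the tail block then stays outside the flap
- cartridge_tail (a point): centre of the rear face of the orange tail block, where to push, 8 mm above the lane floor. At the start the nose is 16 to 32 mm before the lip, the cartridge up to 3 mm off the centre line and turned up to 0.08 rad; when home this face is 16 mm before the lip
- spent_cartridge: a used cartridge of the same shape but with a grey tail block, lying on the analyser's side shelf, right of the lane; leave it. Origin: centre of its underside
- dropper: small white dropper bottle with yellow cap, 28 dia x 62 high, standing right of the loading apron or (swapped) left of it; leave it. Origin: centre of its underside
- counter: steel hand tally counter, 44 dia x 36 high, left of the loading apron or (swapped) right of it; leave it. Origin: centre of its underside
- slide_box: closed blue slide box, 102 x 87 x 34 high, on the bench left of the analyser; leave it. Origin: centre of its underside
- tube_rack: white rack 75 x 40 with three capped tubes, 76 high, on the bench right of the analyser; leave it. Origin: centre of its underside
- stain_bottle: white bottle with yellow cap, 60 dia x 115 high, on the bench nearer the robot and to one side; leave it. Origin: centre of its underside
- rinse_bottle: clear bottle with yellow cap, 56 dia x 110 high, on the bench nearer the robot and to one side; leave it. Origin: centre of its underside
Mind the look-alikes: they are no part of the job. Leave any purple or yellow look-alike of the cartridge alone.

How it is judged (in metres and radians):
On the way, in this order (a step that is already met when the one before it is completed fails the run):
1. the flap is held open by a finger on the thumb bar, the cartridge still outside (value of joint bay_flap above 0.45 rad and contact force between the fingers and thumb_bar above 0.3 N and x of cartridge in the frame of analyser below -0.025 m), for 0.1 s.
2. the cartridge is pushed home while a finger still holds the flap open (value of joint bay_flap above 0.45 rad and contact force between the fingers and thumb_bar above 0.3 N and x of cartridge in the frame of analyser above 0.0105 m), for 0.1 s.
At the end, for the whole second after the job is handed in: the cartridge lies flat in the bay, home against the stop to within 3.5 mm, at rest, and the flap has sprung shut over it (below 0.08 rad) (x of cartridge in the frame of analyser above 0.0105 m and z of cartridge in the frame of analyser below 0.038 m and angle between cartridge's own z axis and vertical below 0.08 rad and value of joint bay_flap below 0.08 rad and linear speed of cartridge below 0.02 m/s); the robot touches nothing.
It fails at once if the cartridge is lifted, tipped up or carried (more than 6 mm off the lane floor, or tilted over 0.2 rad) (z of cartridge in the frame of analyser above 0.041 m or angle between cartridge's own z axis and vertical above 0.2 rad).
It fails at once if the cartridge is knocked off the lane (z of cartridge in the frame of analyser below 0.025 m).
It fails at once if the cartridge is rammed into the flap (over 8 N) (contact force between cartridge and flap_cover above 8 N).
It fails at once if another thing on the bench is moved more than 15 mm (distance of any of spent_cartridge, dropper, counter, slide_box, tube_rack, stain_bottle, rinse_bottle from where it was at the start of the episode above 0.015 m).
It also fails if it takes over 40 s, if anything falls off the work surface, if the arm or the gripper's body presses on something with over 40 N, if the wrist force passes 120 N, or if a joint passes its speed limit or range.

ROBOT

A 6-joint arm with a two-finger parallel gripper is mounted at the origin on the work surface. World frame = base frame: x ahead of the robot, y to its left, z up, the work surface at z = 0. Lengths are in m, angles in degrees, forces in N, time in s.
With the tool pointing down it reaches from about 0.4 to 0.825 m from the base axis. Payload 7 kg.
Tool frame: the origin (TCP) lies midway between the tips of the shut fingers; the grasp point (between the pads) lies 19 mm behind it; z points along the fingers, y is the direction in which the jaws open and shut (so a half turn about z gives the same grasp; the last joint's range is limited). The gripper opens to 88 mm and grips with 3 to 60 N. Pads are 19 mm wide; open, the fingers measure 130 mm over their backs; the gripper's body (78 mm by 193 mm) begins 47 mm behind the grasp point.
Start: joints at [85.376, 20.546, 0.682, 0, -70.136, -16.507], TCP at [0.243, 0.63, 0.227] pointing down, gripper open.
Joint ranges: [-176.03, 176.03], [-82.01, 121.73], [-58.28, 71.71], [-173.87, 95.51], [-174.79, -0.11], [-173.66, 173.66]. Speed limits (degrees/s): [136.94, 136.94, 172.46, 180, 180, 180].

INTERFACE

Orientations are given as [roll, pitch, yaw] about the fixed x, y, z axes, in that order (R = Rz(yaw) Ry(pitch) Rx(roll)).
In Python, from plant import get_state, capture, get_calibration, close_job, boxes_of, cut_out gives the robot as it stands.
- The arm moves only by the tool apply_moves, never from a script. Its argument "commands" is a list of rows, each an object with "grip": the closure, from 0 (fully open) to 1 (shut); "slide": the shift along the tool's x, y, z in m, a list of three; "roll": the turn about the tool's z in degrees. In form: [{"grip": grip, "slide": [x, y, z], "roll": roll}, ...]. A call has 1 to 5 rows; each row is the pose to reach, as a shift and turn from the pose commanded when the call began, along the tool's axes at that moment; what a row does not reach only later rows make up. A row lasts 1/8 s, in which the tool goes at most 62.5 mm and 10.7 degrees, less where a joint would pass 70% of its speed; a pose out of reach is approached as far as the arm can. A call with a gripper value outside its range is refused whole. The fingers move at their own pace and stop on an object; "grip_force" is the grip in N (left out, the last holds). Time passes only in rows, so rows that repeat a pose let the fingers close. It gives the time, the measured TCP pose, the force and the opening at its end, in the units of the state.
- get_state(): the state, without advancing time (a new reading comes with each control period).
- capture(name): name is "side" or "top" or "wrist"; returns (picture, depth): 480x640x3 uint8, red, green, blue; 480x640 float32, m along the optical axis (not along the pixel's ray), 0 where there is no reading.
- get_calibration(name): a dict with "mtx" (3x3 intrinsics, pixels), "distortion" ([k1, k2, p1, p2, k3] as OpenCV has them; the pictures are not rectified), "R" (3x3) and "t" (3): a world point X has camera coordinates R X + t. Camera axes: x right, y down, z forward; pixel columns grow to the right and rows downward; lengths in m; the calibration is good to about 2 mm. A picture is of the moment at which its call begins: read the wrist's pose just before it. get_calibration takes no time and is no camera call; for the wrist camera it gives the pose at the moment of the call.
- close_job(): hands the job in, once; it reports no verdict.
Trained networks look in the newest picture that a camera, given by its name, has taken for a name from the list of things; names that differ only in an ending like _2 or _b are one class to them, and where a whole thing is asked for, a point or a joint stands for the part that bears it (a point fixed in the world has none). Each returns a list of dicts, best first, with "score" (0 to 1); they miss things now and then, are a little off and sometimes report something else, mostly with a low value. They report only what shows in the picture. A call takes as long as a camera call. They do not tell look-alikes from the thing itself.
- boxes_of(name, camera): "position" ([x, y, z] in m, in the coordinates of the camera as it stood for that picture, good to about 4 mm: the middle of the surface that is visible of it).
- cut_out(name, camera): "mask" (480x640 bool, what is visible of it).
The state is a dict: "time_s": time; "joints": joint angles; "qd": joint speeds; "joint_torque": joint torques, N m; "tcp_pos": TCP position; "eef_rot": TCP orientation; "contact_force": force on the tool from outside, world axes, zero at the start; "moment": the same for the moment, N m; "gripper_width": finger opening in m.
Only numpy, scipy, OpenCV 4.12 (cv2) and the standard library are available. Lean on these libraries where they do the work, as an engineer would, in place of code of your own. Each camera call takes 0.05 s, during which the arm holds its last target.

## Working session

There is one attempt and no reset: what is moved stays moved. The work goes in short steps, Python scripts to look and compute and a tool call to move; the robot and the scene stay as the last step left them, time stands still between calls to the robot, and variables do not carry over. Pictures are saved under pics/ and viewed, and the job is handed in when it is done.

Besides the shell and the picture viewer there is one more tool, called after "Call:" by a JSON object that holds its "method" and its "body", one argument or row to a line. apply_moves: Moves the arm, as the interface text tells. Its arguments: {"type":"object","properties":{"commands":{"type":"array"},"grip_force":{"type":"number"}},"required":["commands"]}

```bash
mkdir -p pics; ls; python3 - <<'E'
from plant import *
import cv2
s=get_state();print(s)
for n in("top","side","wrist"):
    p,d=capture(n);cv2.imwrite(f"pics/{n}0.png",p[:,:,::-1])
    c=get_calibration(n);print(n,c)
E
```

```text
pics
{'time_s': 0.0, 'joints': array([ 8.53765147e+01,  2.05915014e+01,  6.33193977e-01, -2.02906882e-02,
       -7.01354888e+01, -1.65076908e+01]), 'qd': array([-0.0561949 , -0.07482448, -0.06987717, -0.09596552,  0.0052145 ,
        0.05785634]), 'joint_torque': array([-1.05288764e-03, -5.82715452e+01,  2.93061000e+01,  6.99717566e+00,
        6.90771107e-03, -1.56751439e-04]), 'tcp_pos': array([0.24317915, 0.62914434, 0.225617  ]), 'eef_rot': array([ 1.79904650e+02, -8.36601977e-03, -2.11380795e+01]), 'contact_force': array([ 0.44388017, -0.17670204, -0.61315188]), 'moment': array([-0.0448185 , -0.01921569,  0.064618  ]), 'gripper_width': 0.08767328111927108}
top {'mtx': array([[457.52875148,   0.        , 321.43123887],
       [  0.        , 457.52875148, 244.18098881],
       [  0.        ,   0.        ,   1.        ]]), 'distortion': array([0.03083217, 0.        , 0.        , 0.        , 0.        ]), 'R': array([[ 0.00857579, -0.99965175,  0.02495651],
       [-0.98455184, -0.01280578, -0.17462439],
       [ 0.17488317, -0.02307343, -0.9843188 ]]), 't': array([0.01379908, 0.53
[... 273 characters left out ...]
'R': array([[ 0.80713244, -0.59033516, -0.0064518 ],
       [-0.42193993, -0.56918248, -0.70568973],
       [ 0.41292121,  0.57230735, -0.70849162]]), 't': array([-0.40661212,  0.28255499,  0.87915479])}
wrist {'mtx': array([[340.90789015,   0.        , 313.37313401],
       [  0.        , 340.90789015, 243.2863085 ],
       [  0.        ,   0.        ,   1.        ]]), 'distortion': array([-0.06664465,  0.        ,  0.        ,  0.        ,  0.        ]), 'R': array([[-3.60362116e-01, -9.32812492e-01,  9.16852017e-06],
       [-9.01784909e-01,  3.48378121e-01,  2.55766815e-01],
       [-2.38585674e-01,  9.21604025e-02, -9.66738505e-01]]), 't': array([ 0.67369142, -0.0325251 ,  0.38904192])}
```

View pics/top0.png

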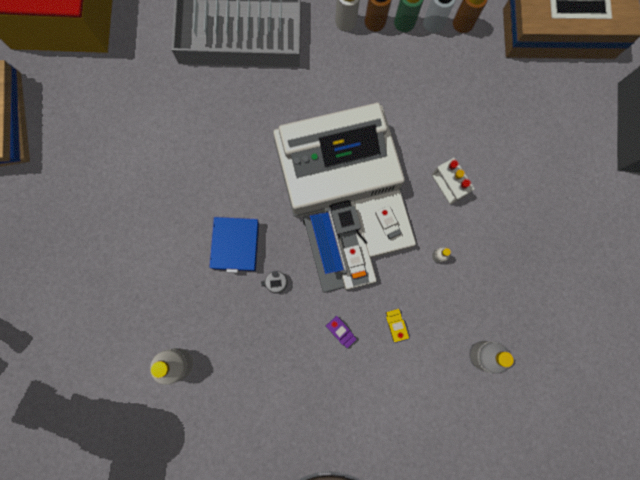

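View pics/side0.png

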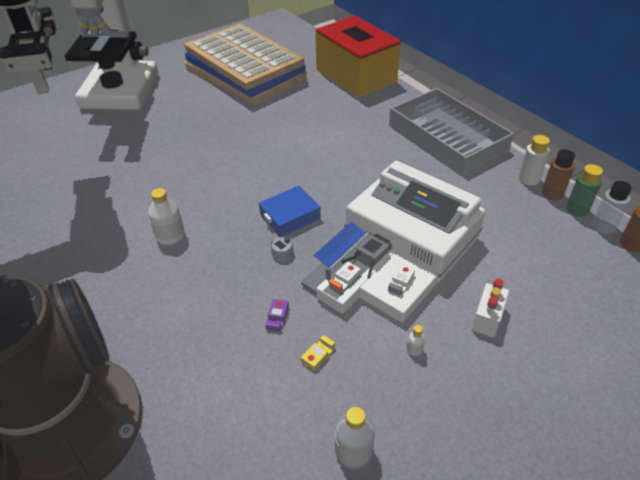

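View pics/wrist0.png

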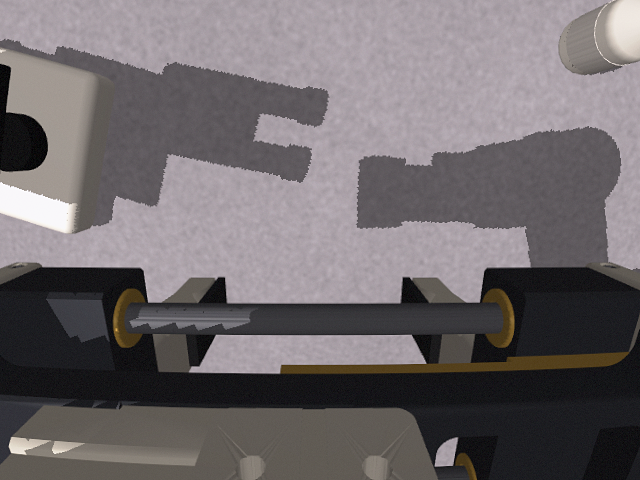

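Candidates in the top view are the fresh cartridge with orange tail (356,262), the spent one with grey tail (388,220), a purple look-alike (341,331) and a yellow one (397,326). The fresh one is on the lane with its orange tail at (358,274). I'll check that in a crop and measure it.

```bash
cat > h.py <<'E'
from plant import *
import cv2, numpy as np
def world(cal,uv,depth):
    uv=np.asarray(uv,float).reshape(-1,1,2)
    n=cv2.undistortPoints(uv,cal["mtx"],cal["distortion"]).reshape(-1,2)
    z=np.asarray(depth).reshape(-1)
    pc=np.c_[n*z[:,None],z]
    return (pc-cal["t"])@cal["R"]
def onplane(cal,uv,zw):
    n=cv2.undistortPoints(np.asarray(uv,float).reshape(-1,1,2),cal["mtx"],cal["distortion"]).reshape(-1,2)
    d=np.c_[n,np.ones(len(n))]@cal["R"]; C=-cal["R"].T@cal["t"]
    return C+d*((zw-C[2])/d[:,2])[:,None]
def cam2w(cal,p): return cal["R"].T@(np.asarray(p)-cal["t"])
def proj(cal,X):
    r,_=cv2.Rodrigues(cal["R"]); return cv2.projectPoints(np.asarray(X,float).reshape(-1,1,3),r,cal["t"],cal["mtx"],cal["distortion"])[0].reshape(-1,2)
E
python3 - <<'E'
from h import *
for n in("top","side"):
    p,d=capture(n);c=get_calibration(n)
    x0,y0=(270,90) if n=="top" else (260,150)
    cr=p[y0:y0+210,x0:x0+240] if n=="top" else p[y0:y0+180,x0:x0+240]
    cv2.imwrite(f"pics/{n}1.png",cv2.resize(cr[:,:,::-1],None,fx=3.3 if n=="side" else 2.8,fy=3.3 if n=="side" else 2.8,interpolation=cv2.INTER_CUBIC))
    for nm in["cartridge","analyser","thumb_bar","flap_cover","lane_stop","cartridge_tail","flap_lip","thumb_bar_mid","spent_cartridge","dropper","counter"]:
        for b in boxes_of(nm,n)[:3]: print(n,nm,round(b["score"],2),cam2w(c,b["position"]).round(4))
E
```

```text
top cartridge 0.87 [ 0.3739 -0.0236  0.0197]
top cartridge 0.76 [ 0.3827 -0.1243  0.0132]
top cartridge 0.72 [ 0.5092 -0.0443  0.0541]
top analyser 0.96 [ 0.6506 -0.0198  0.0799]
top analyser 0.53 [ 0.5852 -0.0267  0.0581]
top thumb_bar 0.69 [ 0.5044 -0.0475  0.0536]
top thumb_bar 0.56 [0.5393 0.0112 0.0637]
top flap_cover 0.58 [ 0.5855 -0.027   0.0595]
top flap_cover 0.24 [0.3136 0.2817 0.0724]
top lane_stop 0.55 [ 0.6467 -0.0186  0.0869]
top cartridge_tail 0.88 [ 0.5062 -0.0467  0.0506]
top cartridge_tail 0.8 [ 0.3729 -0.0221  0.0185]
top cartridge_tail 0.59 [ 0.3835 -0.129   0.0161]
top flap_lip 0.77 [ 0.5863 -0.0268  0.0611]
top thumb_bar_mid 0.66 [0.5388 0.0088 0.0649]
top spent_cartridge 0.78 [ 0.5804 -0.1032  0.0434]
top dropper 0.73 [ 0.5187 -0.2085  0.0362]
top counter 0.88 [0.4663 0.1008 0.0265]
side cartridge 0.63 [ 0.5067 -0.0523  0.0515]
side cartridge 0.63 [ 0.3828 -0.136   0.0179]
side cartridge 0.6 [ 0.3708 -0.0265  0.0204]
side analyser 0.83 [ 0.6434 -0.0498  0.0668]
side analyser 0.42 [ 0.5847 -0.0369  0.0618]
side thumb_bar 0.75 [0.5388 0.0086 0.0638]
side thumb_bar 0.36 [ 0.5829 -0.0372  0.0619]
side flap_cover 0.64 [ 0.5833 -0.0385  0.0613]
side cartridge_tail 0.97 [ 0.5056 -0.0508  0.0462]
side cartridge_tail 0.87 [ 0.39   -0.1355  0.0155]
side cartridge_tail 0.8 [ 0.3755 -0.0264  0.0168]
side flap_lip 0.75 [ 0.5826 -0.0334  0.0594]
side flap_lip 0.24 [ 0.5106 -0.0495  0.0522]
side thumb_bar_mid 0.62 [0.537  0.0038 0.0639]
side thumb_bar_mid 0.59 [0.5358 0.1727 0.0324]
side spent_cartridge 0.98 [ 0.5818 -0.1149  0.0527]
side spent_cartridge 0.4 [0.5376 0.009  0.0663]
side dropper 0.86 [ 0.5229 -0.23    0.0399]
side dropper 0.54 [0.5398 0.0072 0.0622]
side dropper 0.34 [ 0.5831 -0.0326  0.0593]
side counter 0.95 [0.4675 0.0964 0.0271]
side counter 0.19 [ 0.5225 -0.2323  0.0384]
```

View pics/top1.png

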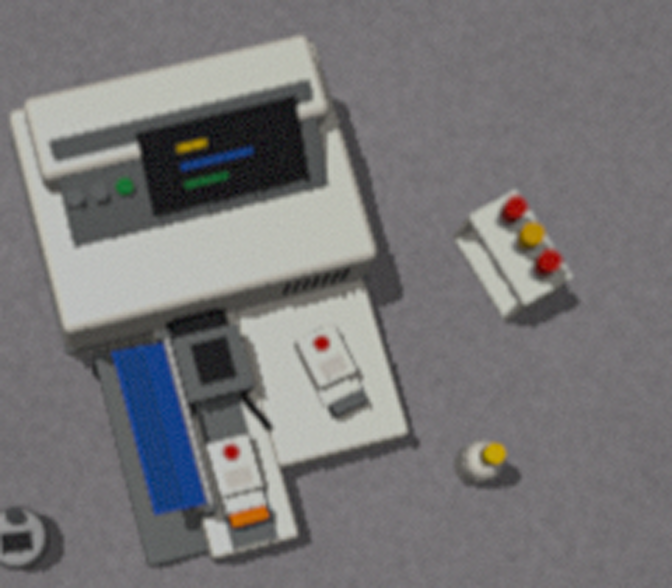

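View pics/side1.png

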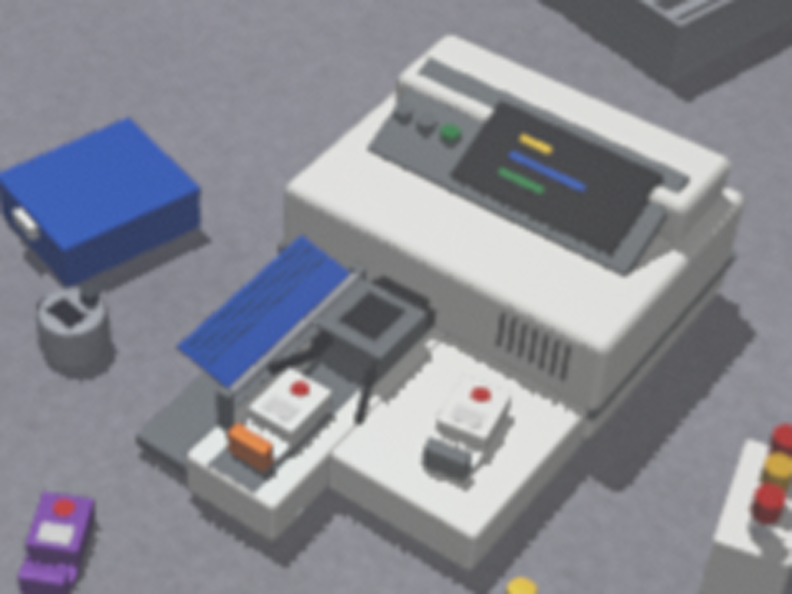

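The crop shows the fresh cartridge on the lane with its orange tail nearest the robot. The grey-tailed one is on the side shelf. Next I fit the analyser and cartridge poses.

```bash
cat >> h.py <<'E'
from scipy.optimize import least_squares
from scipy.spatial import cKDTree
def A2w(q,P):
    c,s=np.cos(q[2]),np.sin(q[2]); P=np.asarray(P,float)
    return np.c_[q[0]+c*P[:,0]-s*P[:,1], q[1]+s*P[:,0]+c*P[:,1], P[:,2]]
def w2A(q,P):
    P=np.asarray(P,float); d=P[:,:2]-np.array(q[:2]); c,s=np.cos(q[2]),np.sin(q[2])
    return np.c_[c*d[:,0]+s*d[:,1], -s*d[:,0]+c*d[:,1], P[:,2]]
E
python3 - <<'E'
from h import *
for n in("top","side"):
    p,d=capture(n);c=get_calibration(n)
    hsv=cv2.cvtColor(p,cv2.COLOR_RGB2HSV)
    yy,xx=np.mgrid[:480,:640]
    roi=(xx>303)&(xx<350)&(yy>205)&(yy<280) if n=="top" else (xx>310)&(xx<372)&(yy>215)&(yy<275)
    m=((hsv[...,0]>100)&(hsv[...,0]<130)&(hsv[...,1]>120)&(hsv[...,2]>60)&roi)
    # remove slide box
    k,l,st,_=cv2.connectedComponentsWithStats(m.astype(np.uint8)); i=1+np.argmax(st[1:,4]); m=l==i
    v,u=np.nonzero(m); W=world(c,np.c_[u,v],d[v,u])
    (cx,cy),sz,a=cv2.minAreaRect((W[:,:2]*1000).astype(np.float32))
    mn=W.mean(0); U,S,Vt=np.linalg.svd(W-mn); ax=Vt[0]*np.sign(Vt[0,0]); nr=Vt[2]
    print(n,"bar",m.sum(),"rect",cx,cy,sz,a,"yaw",np.arctan2(ax[1],ax[0]),"mean",mn,"n",nr, "box px",cv2.boxPoints(cv2.minAreaRect(np.c_[u,v].astype(np.float32))).round(1).tolist())
    o=((hsv[...,0]>5)&(hsv[...,0]<17)&(hsv[...,1]>150)&(hsv[...,2]>80)&(xx>320)&(xx<375)&(yy>255)&(yy<300))
    v,u=np.nonzero(o);W=world(c,np.c_[u,v],d[v,u])
    t=W[W[:,2]>0.047]
    print("tail",o.sum(),len(t),t.mean(0),W.min(0),W.max(0),cv2.minAreaRect((t[:,:2]*1000).astype(np.float32)))
E
```

```text
top bar 1120 rect 496.8506774902344 11.030509948730469 (224.7583770751953, 60.33574676513672) 0.6552311182022095 yaw -0.08645712563464213 mean [0.53796468 0.01118473 0.06887882] n [ 0.26812768 -0.95913352  0.0903905 ] box px [[309.0, 215.3000030517578], [327.1000061035156, 210.3000030517578], [343.29998779296875, 269.29998779296875], [325.20001220703125, 274.20001220703125]]
tail 65 59 [ 0.48074921 -0.05168571  0.04936718] [ 0.47353341 -0.06379635  0.04524196] [ 0.48694684 -0.03907253  0.05293958] ((480.4241943359375, -51.60103225708008), (8.513360023498535, 25.7766170501709), 16.80019187927246)
side bar 938 rect 314.9456787109375 -251.82357788085938 (801.29296875, 86.99839782714844) 48.906829833984375 yaw 0.715138474000282 mean [0.538874   0.00611132 0.06788842] n [ 0.20211155 -0.81715902 -0.53981669] box px [[314.20001220703125, 254.1999969482422], [351.8999938964844, 219.0], [364.79998779296875, 232.89999389648438], [327.1000061035156, 268.0]]
tail 40 39 [ 0.48336415 -0.05439893  0.0509653 ] [ 0.47747457 -0.06581359  0.04695667] [ 0.48890876 -0.04239643  0.05340083] ((482.8798828125, -54.78236770629883), (7.858661651611328, 23.92913246154785), 16.222997665405273)
```

```bash
python3 - <<'E'
from h import *
zt=lambda y:0.059+(y-0.025)*np.tan(np.radians(15))+0.0015
C=[[x,y,zt(y)] for x,y in((.045,.065),(.045,.028),(-.07,.028),(-.07,.065))]
px={"top":[[308.8,215],[327.3,210],[343.6,269.2],[325,274.5]],"side":[[351.7,218.8],[365,233],[327,268.3],[314,254]]}
cal={n:get_calibration(n) for n in px}
for sel in(["top"],["side"],["top","side"]):
    f=lambda q:np.concatenate([(proj(cal[n],A2w(q,C))-px[n]).ravel() for n in sel])
    r=least_squares(f,[.57,-.03,.2]);print(sel,r.x,r.fun.round(1))
q=r.x
for n in px:
    p,d=capture(n);im=p[:,:,::-1].copy();im=cv2.resize(im,None,fx=4,fy=4,interpolation=cv2.INTER_CUBIC)
    def dr(P,col):
        pt=((proj(cal[n],A2w(q,P))+.5)*4-.5).round().astype(int)
        for a,b in zip(pt[:-1],pt[1:]): cv2.line(im,tuple(map(int,a)),tuple(map(int,b)),col,1)
    dr(C+C[:1],(0,255,0)); dr([[-.105,0,.035],[.044,0,.035]],(255,0,255))
    dr([[0,-.025,.06],[0,.022,.06],[.046,.022,.06],[.046,-.025,.06],[0,-.025,.06]],(0,255,255))
    dr([[.062,-.1,.082],[.062,.1,.082]],(0,0,255)); dr([[-.105,-.03,.035],[-.105,.03,.035]],(0,0,255))
    x0,y0=(290,170) if n=="top" else(290,195)
    cv2.imwrite(f"pics/{n}2.png",im[y0*4:y0*4+520,x0*4:x0*4+520])
print(w2A(q,[[.4807,-.0517,.05],[.4831,-.0546,.05]]))
E
```

```text
['top'] [ 0.56396061 -0.03014262  0.27625416] [-0.1  0.   0.1  1.4  0.1 -0.3 -0.1 -1. ]
['side'] [ 0.56518894 -0.03357162  0.25405356] [-0.8  1.7  1.1 -0.4  1.2 -1.2 -1.5  0. ]
['top', 'side'] [ 0.56476458 -0.03170132  0.26659787] [ 0.9 -0.8  1.1  0.8  0.6 -0.7  0.3 -1.7 -2.1  1.4 -0.1 -0.9  0.7 -1.4
 -2.2 -0. ]
[[-0.08636348  0.00285472  0.05      ]
 [-0.08481227 -0.00057511  0.05      ]]
```

View pics/top2.png

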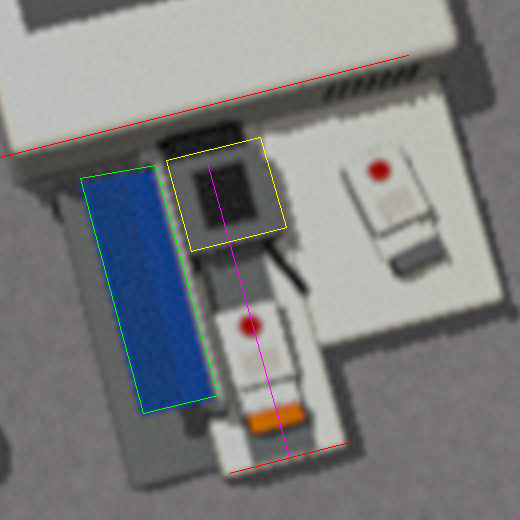

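View pics/side2.png

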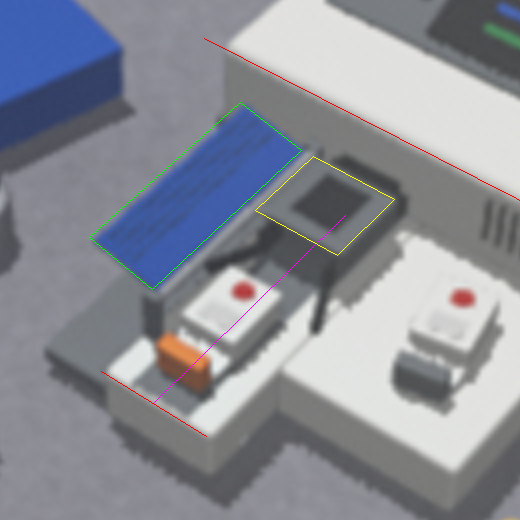

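The model overlay agrees to about 2 mm. The fresh cartridge's rear face is at about x = -0.090 in the analyser frame. Plan: jaws skewed about 42° to the analyser's y axis, so the left tip leads on the bar while the right tip is behind the tail. I'll hover first.

```bash
cat >> h.py <<'E'
Q=[0.5648,-0.0317,0.2666]
def plan(q,Rc,theta,w,z,half=0.0095):
    """tcp world for right front-inner corner at Rc (analyser xy)"""
    t=np.radians(theta);u=np.array([np.sin(t),np.cos(t)]);tx=np.array([np.cos(t),-np.sin(t)])
    p=np.array(Rc)+u*w/2-tx*half
    return A2w(q,[[*p,z]])[0], -(theta-np.degrees(q[2]))
def slide(target,yaw):
    s=get_state(); from scipy.spatial.transform import Rotation as R
    M=R.from_euler("xyz",s["eef_rot"],degrees=True).as_matrix()
    return M.T@(target-s["tcp_pos"]), -(yaw-s["eef_rot"][2]), s
E
python3 - <<'E'
from h import *
t,y=plan(Q,[-.096,0],42,.063,.2)
print(t,y); sl,r,s=slide(t,y);print(sl,r,s["tcp_pos"],s["eef_rot"])
E
```

```text
[ 0.4778721  -0.02458424  0.2       ] -26.724945181812252
[0.4545637  0.52565456 0.026575  ] 5.59669418812242 [0.24334157 0.6295851  0.2265522 ] [ 1.79998445e+02 -1.07506075e-03 -2.11282510e+01]
```

Call:
{"method": "apply_moves", "body": {
  "commands": [
    {"grip":0.28,"slide":[0.04,0.045,0],"roll":2},
    {"grip":0.28,"slide":[0.08,0.09,0],"roll":5.6},
    {"grip":0.28,"slide":[0.12,0.135,0],"roll":5.6},
    {"grip":0.28,"slide":[0.16,0.18,0],"roll":5.6},
    {"grip":0.28,"slide":[0.2,0.23,0],"roll":5.6}
  ]
}}

```text
time_s: 2.17
tcp_pos: [0.347, 0.3427, 0.2268]
eef_rot: [-180.0, -0.0, -26.7]
contact_force: [1.8, -0.7, 0.6]
gripper_width: 0.0631
```

```bash
python3 - <<'E'
from h import *
t,y=plan(Q,[-.096,0],42,.063,.2)
print(t,y); sl,r,s=slide(t,y);print(sl,r,s["tcp_pos"],s["eef_rot"],s["gripper_width"])
E
```

```text
[ 0.4778721  -0.02458424  0.2       ] -26.724945181812252
[0.28197431 0.26929722 0.02666846] 0.017772556349260782 [0.34699748 0.34269661 0.2268016 ] [-1.79959811e+02 -1.13270928e-02 -2.67071726e+01] 0.06308905798919624
```

Call:
{"method": "apply_moves", "body": {
  "commands": [
    {"grip":0.28,"slide":[0.04,0.04,0],"roll":0},
    {"grip":0.28,"slide":[0.085,0.08,0],"roll":0},
    {"grip":0.28,"slide":[0.13,0.12,0],"roll":0},
    {"grip":0.28,"slide":[0.17,0.16,0],"roll":0},
    {"grip":0.28,"slide":[0.21,0.2,0],"roll":0}
  ]
}}

```text
time_s: 2.8
tcp_pos: [0.4445, 0.0696, 0.2271]
eef_rot: [-179.9, -0.0, -26.7]
contact_force: [0.5, 0.3, -0.4]
gripper_width: 0.0632
```

Call:
{"method": "apply_moves", "body": {
  "commands": [
    {"grip":0.28,"slide":[0.03,0.03,0],"roll":0},
    {"grip":0.28,"slide":[0.04,0.04,0],"roll":0},
    {"grip":0.28,"slide":[0.04,0.04,0],"roll":0},
    {"grip":0.28,"slide":[0.04,0.04,0],"roll":0}
  ]
}}

```text
time_s: 3.3
tcp_pos: [0.4618, 0.0182, 0.2266]
eef_rot: [-180.0, -0.0, -26.7]
contact_force: [0.1, 0.7, -0.6]
gripper_width: 0.0632
```

```bash
python3 - <<'E'
from h import *
t,y=plan(Q,[-.096,0],42,.063,.2)
sl,r,s=slide(t,y);print(sl,r,s["tcp_pos"],s["eef_rot"],s["gripper_width"])
for n in("wrist","top","side"):
    p,d=capture(n);c=get_calibration(n);im=p[:,:,::-1].copy()
    np.savez(f"{n}_a.npz",p=p,d=d,**c)
    if n=="wrist":
        for P,col in(([[-.105,0,.035],[.044,0,.035]],(255,0,255)),([[0,-.025,.06],[0,.022,.06]],(0,255,255)),([[-.07,.028,.0613],[-.07,.065,.0712],[.045,.065,.0712]],(0,255,0)),([[-.0905,-.013,.051],[-.0905,.013,.051]],(255,255,0))):
            pt=proj(c,A2w(Q,P)).round().astype(int)
            for a,b in zip(pt[:-1],pt[1:]): cv2.line(im,tuple(map(int,a)),tuple(map(int,b)),col,1)
    cv2.imwrite(f"pics/{n}3.png",im)
E
```

```text
[0.03363814 0.03101064 0.02659756] 0.016193556330282632 [0.46175737 0.01823066 0.22660478] [-1.79985301e+02 -1.24242671e-03 -2.67087516e+01] 0.06324898678143909
```

View pics/wrist3.png

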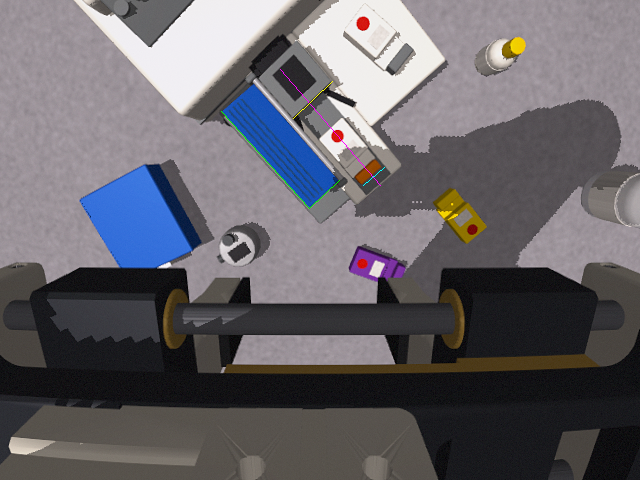

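View pics/side3.png

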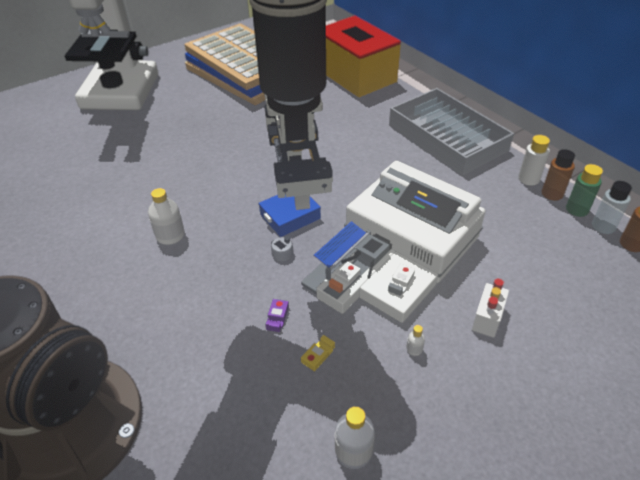

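The wrist view shows bar, lane and orange tail at about (370,172), with the overlay matching. I'll zoom in to refine.

```bash
python3 - <<'E'
from h import *
im=cv2.imread("pics/wrist3.png")[60:230,210:410]
cv2.imwrite("pics/w3z.png",cv2.resize(im,None,fx=3.5,fy=3.5,interpolation=cv2.INTER_CUBIC))
z=np.load("wrist_a.npz");c={k:z[k] for k in("mtx","distortion","R","t")};d=z["d"];p=z["p"]
hsv=cv2.cvtColor(p,cv2.COLOR_RGB2HSV);yy,xx=np.mgrid[:480,:640]
m=(hsv[...,0]>100)&(hsv[...,0]<130)&(hsv[...,1]>120)&(hsv[...,2]>60)&(xx>215)&(xx<350)&(yy>75)&(yy<215)&(d>0)
k,l,st,_=cv2.connectedComponentsWithStats(m.astype(np.uint8));m=l==1+np.argmax(st[1:,4])
v,u=np.nonzero(m);W=w2A(Q,world(c,np.c_[u,v],d[v,u]))
r=cv2.minAreaRect((W[:,:2]*1000).astype(np.float32));print(m.sum(),np.percentile(W,[1,50,99],axis=0),cv2.boxPoints(r).round(1).tolist())
o=(hsv[...,0]>3)&(hsv[...,0]<17)&(hsv[...,1]>150)&(hsv[...,2]>60)&(xx>350)&(xx<390)&(yy>150)&(yy<190)&(d>0)
v,u=np.nonzero(o);W=w2A(Q,world(c,np.c_[u,v],d[v,u]));t=W[W[:,2]>.047]
r=cv2.minAreaRect((t[:,:2]*1000).astype(np.float32));print(o.sum(),len(t),np.median(W,0),np.percentile(t,[2,50,98],axis=0),cv2.boxPoints(r).round(1).tolist())
E
```

```text
5311 [[-0.06828672  0.02872688  0.06106452]
 [-0.00979417  0.04679432  0.06703525]
 [ 0.04416029  0.06455455  0.0721854 ]] [[-69.80000305175781, 28.299999237060547], [58.599998474121094, 28.299999237060547], [58.599998474121094, 71.5], [-69.69999694824219, 71.5]]
292 273 [-0.08319816  0.00189627  0.05108325] [[-0.08819741 -0.01039239  0.04885307]
 [-0.08333477  0.00191525  0.05117086]
 [-0.07895455  0.01381683  0.05267885]] [[-88.5999984741211, 14.399999618530273], [-88.30000305175781, -11.100000381469727], [-78.5999984741211, -10.899999618530273], [-79.0, 14.5]]
```

View pics/w3z.png

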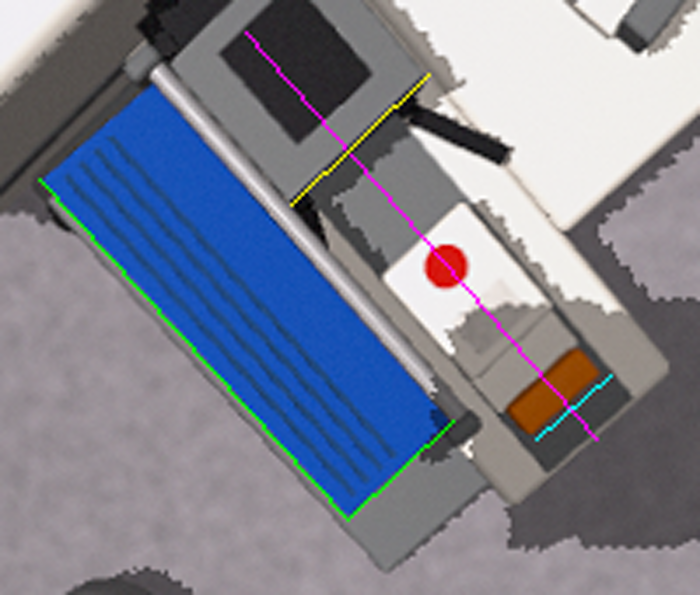

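```bash
python3 - <<'E'
from h import *
t,y=plan(Q,[-.096,0.0005],42,.063,.09)
sl,r,s=slide(t,y);print(sl,r)
E
```

```text
[0.03340137 0.03090127 0.1366398 ] 0.07819313826630747
```

Call:
{"method": "apply_moves", "body": {
  "commands": [
    {"grip":0.28,"slide":[0.0334,0.0309,0],"roll":0.1},
    {"grip":0.28,"slide":[0.0334,0.0309,0.05],"roll":0.1},
    {"grip":0.28,"slide":[0.0334,0.0309,0.1],"roll":0.1},
    {"grip":0.28,"slide":[0.0334,0.0309,0.1366],"roll":0.1},
    {"grip":0.28,"slide":[0.0334,0.0309,0.1366],"roll":0.1}
  ]
}}

```text
time_s: 4.08
tcp_pos: [0.4759, -0.025, 0.0879]
eef_rot: [179.8, 0.2, -26.8]
contact_force: [-0.4, 0.3, 1.5]
gripper_width: 0.0631
```

```bash
cat > look.py <<'E'
from h import *
import sys
tag=sys.argv[1]
t,y=plan(Q,[-.096,0.0005],42,.063,.043)
sl,r,s=slide(t,y);print(sl,r,s["tcp_pos"],s["eef_rot"],s["contact_force"],s["gripper_width"],s["time_s"])
print("tcp in A",w2A(Q,[s["tcp_pos"]]))
for n,(x0,y0,w,h,f) in {"side":(280,180,150,150,4),"wrist":(0,0,640,480,1),"top":(290,180,130,130,4)}.items():
    p,d=capture(n);im=p[y0:y0+h,x0:x0+w,::-1]
    if n=="wrist": c=get_calibration(n);np.savez("wrist_b.npz",p=p,d=d,**c)
    cv2.imwrite(f"pics/{n}{tag}.png",cv2.resize(im,None,fx=f,fy=f,interpolation=cv2.INTER_CUBIC))
E
python3 look.py 4
```

```text
[ 0.00142997 -0.00185181  0.04490977] -0.061109505744571635 [ 0.47587112 -0.02503174  0.08792219] [179.77119785   0.23001975 -26.78605469] [-0.44622124  0.26472653  1.48458741] 0.06314418836715832 4.075
tcp in A [[-0.08403045  0.02986128  0.08792219]]
```

View pics/side4.png

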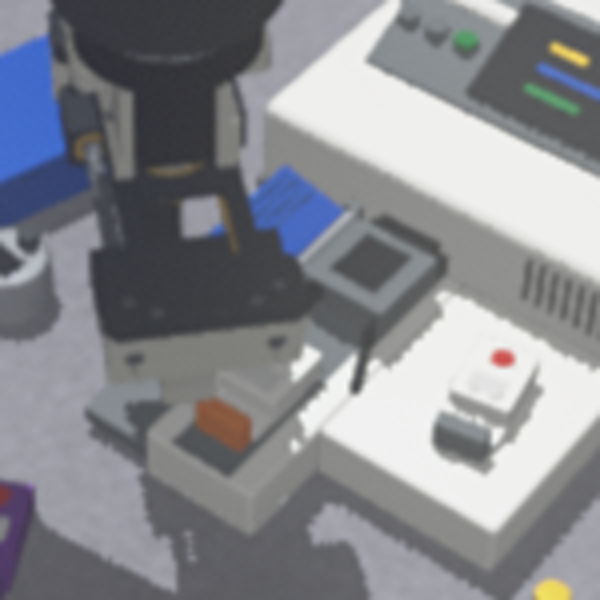

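View pics/wrist4.png

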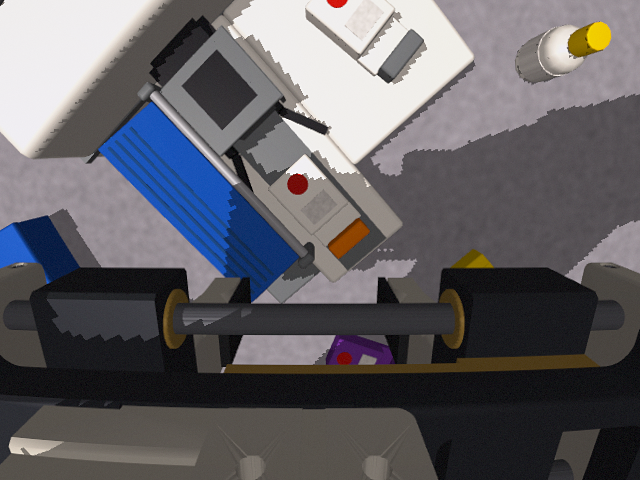

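View pics/top4.png

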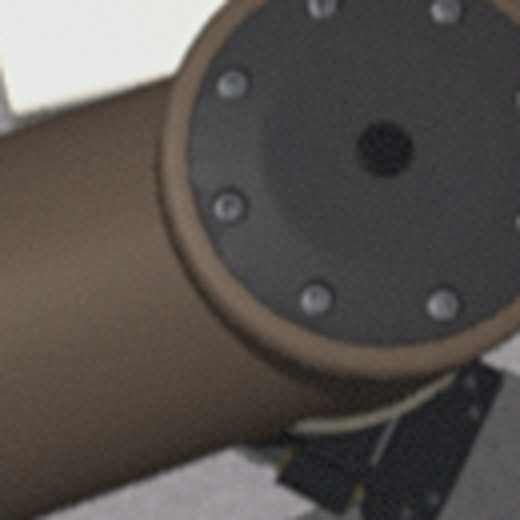

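```bash
python3 - <<'E'
from h import *
from scipy.spatial.transform import Rotation as R
s=get_state();M=R.from_euler("xyz",s["eef_rot"],degrees=True).as_matrix()
print(s["tcp_pos"],s["eef_rot"])
p,d=capture("wrist");c=get_calibration("wrist");im=p[:,:,::-1].copy()
for hx in(.0095,-.0095):
  for hy in(.0316,-.0316,.0526,-.0526):
    X=s["tcp_pos"]+M@np.array([hx,hy,0]); u=proj(c,[X])[0]; print(hx,hy,u.round(),w2A(Q,[X]).round(4))
    cv2.circle(im,(int(u[0]),int(u[1])),3,(0,255,0) if hx>0 else (255,0,255),1)
cv2.imwrite("pics/w5.png",cv2.resize(im[180:400,130:470],None,fx=2.3,fy=2.3))
E
```

```text
[ 0.47903186 -0.02434777  0.09154591] [-1.79927630e+02 -1.04322997e-01 -2.67622578e+01]
0.0095 0.0316 [375. 276.] [[-0.0949 -0.0001  0.0915]]
0.0095 -0.0316 [248. 276.] [[-0.0526  0.0468  0.0916]]
0.0095 0.0526 [417. 276.] [[-0.109  -0.0157  0.0915]]
0.0095 -0.0526 [206. 275.] [[-0.0385  0.0624  0.0916]]
-0.0095 0.0316 [373. 311.] [[-0.109   0.0126  0.0915]]
-0.0095 -0.0316 [250. 311.] [[-0.0667  0.0595  0.0916]]
-0.0095 0.0526 [414. 311.] [[-0.1231 -0.003   0.0915]]
-0.0095 -0.0526 [209. 310.] [[-0.0526  0.0751  0.0916]]
```

View pics/w5.png

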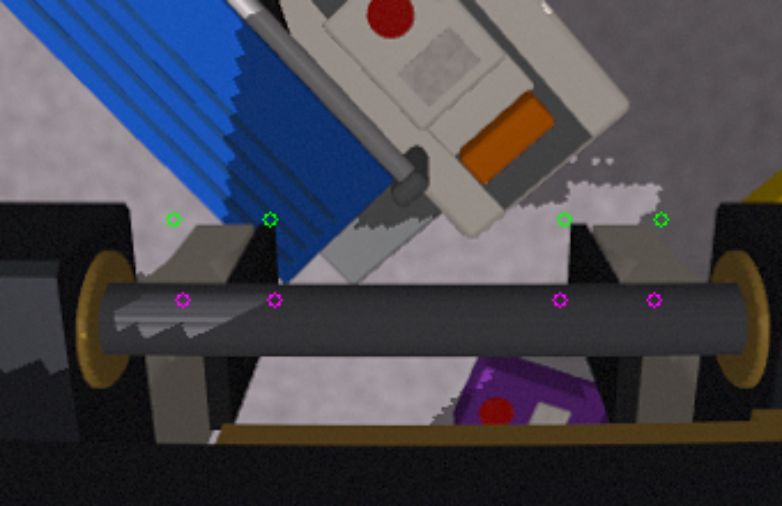

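Fingertips project where expected, so I press down now.

Call:
{"method": "apply_moves", "body": {
  "commands": [
    {"grip":0.28,"slide":[0,0,0.012],"roll":0},
    {"grip":0.28,"slide":[0,0,0.024],"roll":0},
    {"grip":0.28,"slide":[0,0,0.036],"roll":0},
    {"grip":0.28,"slide":[0,0,0.048],"roll":0},
    {"grip":0.28,"slide":[0,0,0.048],"roll":0}
  ]
}}

```text
time_s: 4.9
tcp_pos: [0.4782, -0.0248, 0.0412]
eef_rot: [-180.0, -0.0, -26.8]
contact_force: [-0.1, 3.7, 2.7]
gripper_width: 0.063
```

```bash
python3 look.py 6
```

```text
[-0.00070296 -0.00039298 -0.00177818] -0.09725460391974039 [ 0.47819048 -0.02476968  0.0412218 ] [-1.79995118e+02 -1.10459095e-03 -2.68221998e+01] [-0.10073077  3.68111884  2.68003583] 0.06299806668220014 4.9
tcp in A [[-0.08172398  0.02950304  0.0412218 ]]
```

View pics/side6.png

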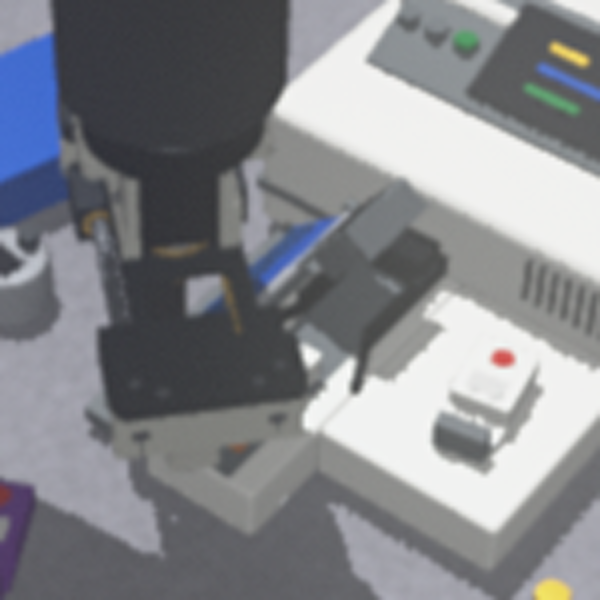

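View pics/wrist6.png

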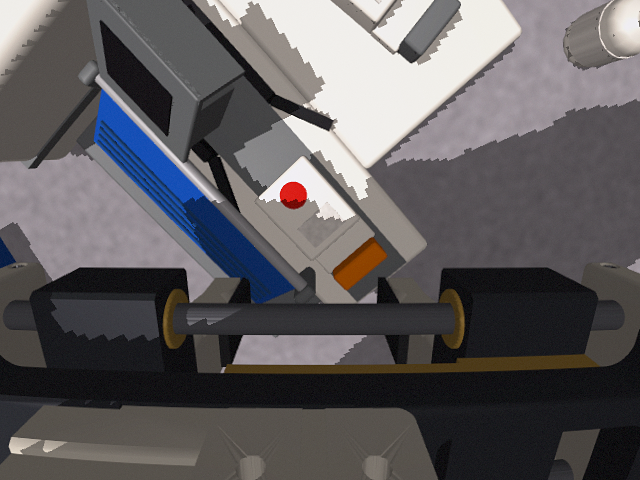

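The flap is held open at roughly 0.9 rad and the right tip is just behind the tail. I'll push along the lane in modest steps, with the tip raised about 1.5 mm.

Call:
{"method": "apply_moves", "body": {
  "commands": [
    {"grip":0.28,"slide":[0.0045,-0.004,-0.0015],"roll":0},
    {"grip":0.28,"slide":[0.009,-0.008,-0.002],"roll":0},
    {"grip":0.28,"slide":[0.0134,-0.012,-0.002],"roll":0},
    {"grip":0.28,"slide":[0.0179,-0.0161,-0.002],"roll":0},
    {"grip":0.28,"slide":[0.0223,-0.0201,-0.002],"roll":0}
  ]
}}

```text
time_s: 5.68
tcp_pos: [0.507, -0.0171, 0.0439]
eef_rot: [180.0, 0.0, -26.8]
contact_force: [-4.1, 2.2, 4.1]
gripper_width: 0.0631
```

```bash
python3 look.py 7
```

```text
[-0.02298962  0.01945536  0.00090296] -0.10991996626203004 [ 0.50703712 -0.01711952  0.04389192] [ 1.79983632e+02  1.36768135e-02 -2.68348651e+01] [-4.0754602   2.18522515  4.10341917] 0.06305594115596172 5.675
tcp in A [[-0.05188097  0.02928319  0.04389192]]
```

View pics/wrist7.png

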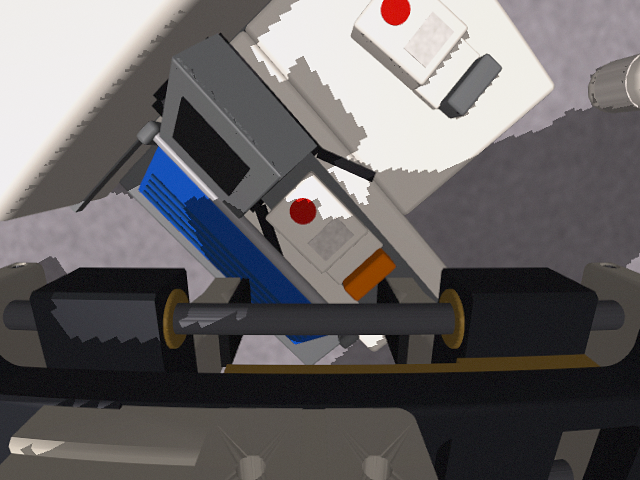

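View pics/side7.png

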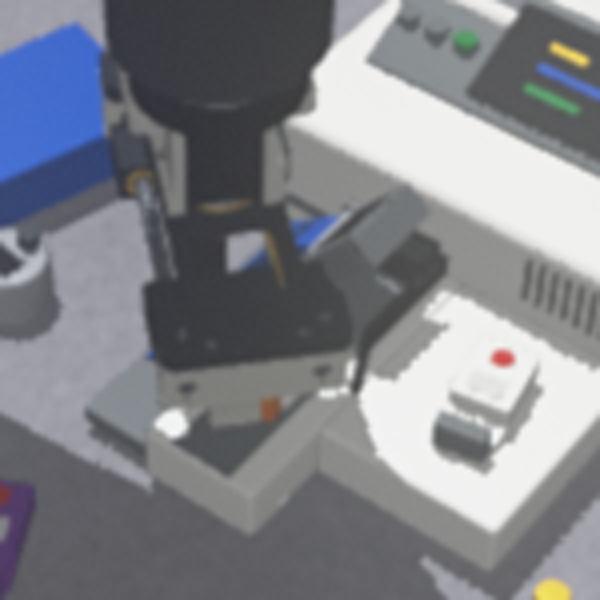

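```bash
cat > tail.py <<'E'
from h import *
z=np.load("wrist_b.npz");c={k:z[k] for k in("mtx","distortion","R","t")};d=z["d"];p=z["p"]
hsv=cv2.cvtColor(p,cv2.COLOR_RGB2HSV)
o=(hsv[...,0]>3)&(hsv[...,0]<17)&(hsv[...,1]>150)&(hsv[...,2]>60)&(d>0)
v,u=np.nonzero(o);W=w2A(Q,world(c,np.c_[u,v],d[v,u]));t=W[(W[:,2]>.047)&(abs(W[:,1])<.03)]
print(len(t),t.mean(0),cv2.boxPoints(cv2.minAreaRect((t[:,:2]*1000).astype(np.float32))).round(1).tolist(), "top z pct",np.percentile(t[:,2],[5,50,95]))
E
python3 tail.py
```

```text
1159 [-0.06069178  0.00093795  0.05112501] [[-67.0999984741211, 13.899999618530273], [-65.9000015258789, -14.600000381469727], [-55.400001525878906, -14.199999809265137], [-56.5, 14.300000190734863]] top z pct [0.04858821 0.05124897 0.05233169]
```

The cartridge is moving straight, with its rear face at -66 mm. I continue.

Call:
{"method": "apply_moves", "body": {
  "commands": [
    {"grip":0.28,"slide":[0.0045,-0.004,0],"roll":0},
    {"grip":0.28,"slide":[0.009,-0.008,0],"roll":0},
    {"grip":0.28,"slide":[0.0134,-0.012,0],"roll":0},
    {"grip":0.28,"slide":[0.0179,-0.0161,0],"roll":0},
    {"grip":0.28,"slide":[0.0223,-0.0201,0],"roll":0}
  ]
}}

```text
time_s: 6.45
tcp_pos: [0.5361, -0.0092, 0.0439]
eef_rot: [180.0, 0.0, -26.8]
contact_force: [-3.6, 1.7, 3.7]
gripper_width: 0.0631
```

```bash
python3 look.py 8; python3 tail.py
```

```text
[-0.04536199  0.03969078  0.00094012] -0.10615260533541004 [ 0.5361337  -0.00915883  0.04393582] [ 1.79996517e+02  2.37724176e-03 -2.68310978e+01] [-3.60901269  1.71167801  3.6741685 ] 0.06313962345136262 6.45
tcp in A [[-0.02171504  0.02929707  0.04393582]]
1167 [-0.03040228  0.00077218  0.05111169] [[-36.29999923706055, 13.800000190734863], [-36.0, -11.899999618530273], [-19.600000381469727, -11.800000190734863], [-19.799999237060547, 14.0]] top z pct [0.0483885  0.05124495 0.0523078 ]
```

View pics/wrist8.png

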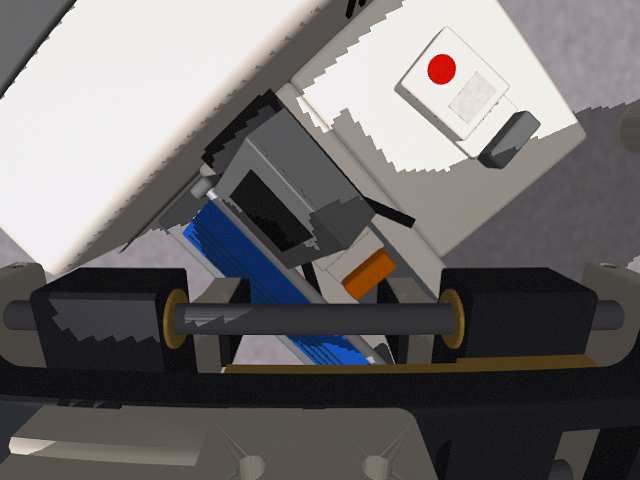

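View pics/side8.png

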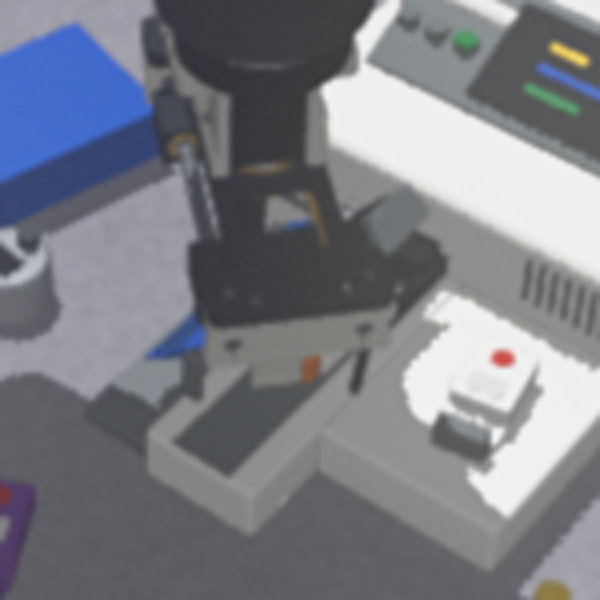

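Call:
{"method": "apply_moves", "body": {
  "commands": [
    {"grip":0.28,"slide":[0.0037,-0.0034,0],"roll":0},
    {"grip":0.28,"slide":[0.0074,-0.0067,0],"roll":0},
    {"grip":0.28,"slide":[0.0104,-0.0094,0],"roll":0},
    {"grip":0.28,"slide":[0.0126,-0.0114,0],"roll":0},
    {"grip":0.28,"slide":[0.0126,-0.0114,0],"roll":0}
  ]
}}

```text
time_s: 7.22
tcp_pos: [0.5526, -0.0046, 0.044]
eef_rot: [-180.0, -0.0, -26.8]
contact_force: [-2.3, 2.1, 3.4]
gripper_width: 0.0635
```

```bash
python3 look.py 9; python3 tail.py
```

```text
[-0.05801096  0.05114815  0.00094211] -0.10324377448244704 [ 0.55259072 -0.00464057  0.04398689] [-1.79978729e+02 -2.54683292e-02 -2.68281890e+01] [-2.25322311  2.10529895  3.36238275] 0.06347648710297697 7.225
tcp in A [[-0.00464906  0.02932006  0.04398689]]
224 [-0.01536003  0.00598658  0.05583309] [[-21.0, -22.200000762939453], [-0.20000000298023224, -23.100000381469727], [1.2999999523162842, 12.899999618530273], [-19.399999618530273, 13.699999809265137]] top z pct [0.05049713 0.05158698 0.09353327]
```

View pics/wrist9.png

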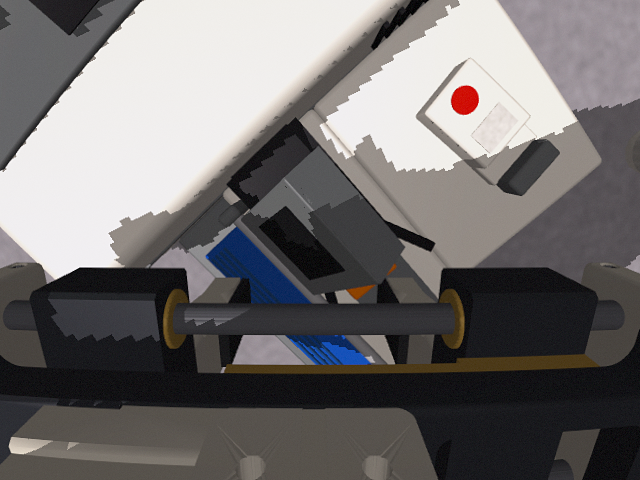

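About 2.5 mm is left, so I creep and watch the force.

Call:
{"method": "apply_moves", "body": {
  "commands": [
    {"grip":0.28,"slide":[0.0007,-0.0007,0],"roll":0},
    {"grip":0.28,"slide":[0.0015,-0.0013,0],"roll":0},
    {"grip":0.28,"slide":[0.0015,-0.0013,0],"roll":0}
  ]
}}

```text
time_s: 7.75
tcp_pos: [0.5538, -0.0044, 0.0439]
eef_rot: [180.0, 0.0, -26.8]
contact_force: [-4.1, 1.9, 3.0]
gripper_width: 0.063
```

Call:
{"method": "apply_moves", "body": {
  "commands": [
    {"grip":0.28,"slide":[0.0007,-0.0007,0],"roll":0},
    {"grip":0.28,"slide":[0.0007,-0.0007,0],"roll":0}
  ]
}}

```text
time_s: 8.0
tcp_pos: [0.555, -0.004, 0.0439]
eef_rot: [-180.0, -0.0, -26.8]
contact_force: [-4.0, 2.2, 4.4]
gripper_width: 0.0629
```

Call:
{"method": "apply_moves", "body": {
  "commands": [
    {"grip":0.28,"slide":[0.0007,-0.0007,0],"roll":0},
    {"grip":0.28,"slide":[0.0007,-0.0007,0],"roll":0}
  ]
}}

```text
time_s: 8.25
tcp_pos: [0.5561, -0.0036, 0.044]
eef_rot: [-180.0, -0.0, -26.8]
contact_force: [-4.2, 1.7, 3.8]
gripper_width: 0.0634
```

Call:
{"method": "apply_moves", "body": {
  "commands": [
    {"grip":0.28,"slide":[0.0007,-0.0007,0],"roll":0},
    {"grip":0.28,"slide":[0.0007,-0.0007,0],"roll":0}
  ]
}}

```text
time_s: 8.5
tcp_pos: [0.5566, -0.0035, 0.0439]
eef_rot: [180.0, 0.0, -26.8]
contact_force: [-4.9, 1.2, 5.2]
gripper_width: 0.063
```

```bash
python3 look.py 10; python3 tail.py
```

```text
[-0.06106836  0.05404647  0.00091728] -0.11656135039685722 [ 0.55663289 -0.00345219  0.04387552] [ 1.79981516e+02  2.28264214e-02 -2.68415065e+01] [-4.94271517  1.15935401  5.21875619] 0.06301125865097566 8.5
tcp in A [[-0.00043661  0.02940153  0.04387552]]
20 [-0.01132     0.00999314  0.06206404] [[-16.799999237060547, 12.300000190734863], [-4.400000095367432, -9.0], [6.099999904632568, -2.9000000953674316], [-6.300000190734863, 18.399999618530273]] top z pct [0.05038201 0.0514605  0.08818539]
```

View pics/side10.png

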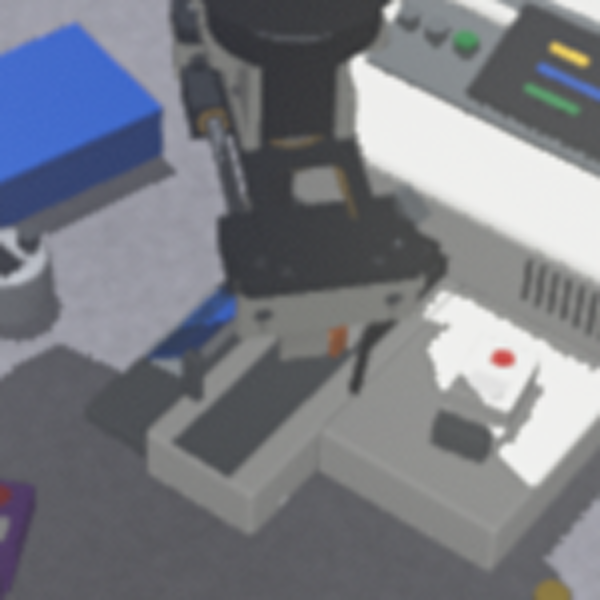

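View pics/wrist10.png

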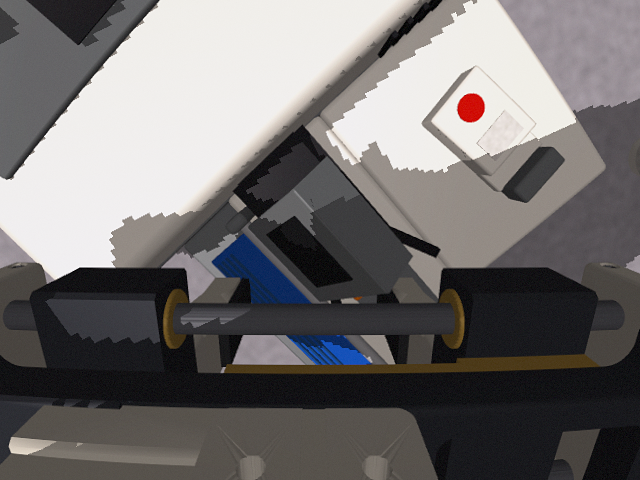

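Call:
{"method": "apply_moves", "body": {
  "commands": [
    {"grip":0.28,"slide":[0.0007,-0.0007,0],"roll":0},
    {"grip":0.28,"slide":[0.0007,-0.0007,0],"roll":0}
  ]
}}

```text
time_s: 8.9
tcp_pos: [0.5569, -0.0034, 0.0437]
eef_rot: [179.9, 0.1, -26.9]
contact_force: [-6.3, 1.4, 5.4]
gripper_width: 0.0633
```

Call:
{"method": "apply_moves", "body": {
  "commands": [
    {"grip":0.28,"slide":[0.0007,-0.0007,0],"roll":0},
    {"grip":0.28,"slide":[0.0007,-0.0007,0],"roll":0}
  ]
}}

```text
time_s: 9.15
tcp_pos: [0.5571, -0.0034, 0.0436]
eef_rot: [179.9, 0.1, -26.9]
contact_force: [-8.7, 0.9, 6.5]
gripper_width: 0.0631
```

The advance has stalled and the force is rising from 4 to 8.7 N, so the cartridge is home against the stop. I back off: 4 mm back along the lane first, then up.

Call:
{"method": "apply_moves", "body": {
  "commands": [
    {"grip":0.28,"slide":[-0.003,0.0027,0],"roll":0},
    {"grip":0.28,"slide":[-0.0052,0.0047,0],"roll":0},
    {"grip":0.28,"slide":[-0.0052,0.0047,-0.008],"roll":0},
    {"grip":0.28,"slide":[-0.0052,0.0047,-0.016],"roll":0},
    {"grip":0.28,"slide":[-0.0052,0.0047,-0.024],"roll":0}
  ]
}}

```text
time_s: 9.78
tcp_pos: [0.5518, -0.005, 0.0685]
eef_rot: [180.0, 0.0, -26.8]
contact_force: [-0.1, -0.7, -0.9]
gripper_width: 0.0629
```

Call:
{"method": "apply_moves", "body": {
  "commands": [
    {"grip":0.28,"slide":[0,0,-0.01],"roll":0},
    {"grip":0.28,"slide":[0,0,-0.03],"roll":0},
    {"grip":0.28,"slide":[0,0,-0.07],"roll":0},
    {"grip":0.28,"slide":[0,0,-0.11],"roll":0},
    {"grip":0.28,"slide":[0,0,-0.15],"roll":0}
  ]
}}

```text
time_s: 10.4
tcp_pos: [0.5515, -0.0048, 0.2197]
eef_rot: [180.0, 0.0, -26.8]
contact_force: [0.9, 0.9, -0.2]
gripper_width: 0.0631
```

Call:
{"method": "apply_moves", "body": {
  "commands": [
    {"grip":0.28,"slide":[-0.05,-0.02,0],"roll":0},
    {"grip":0.28,"slide":[-0.09,-0.06,0],"roll":0},
    {"grip":0.28,"slide":[-0.12,-0.1,0],"roll":0},
    {"grip":0.28,"slide":[-0.15,-0.14,0],"roll":0},
    {"grip":0.28,"slide":[-0.15,-0.14,0],"roll":0}
  ]
}}

```text
time_s: 11.02
tcp_pos: [0.4807, 0.1905, 0.2183]
eef_rot: [-180.0, -0.0, -26.6]
contact_force: [0.2, -0.3, -0.1]
gripper_width: 0.0629
```

```bash
python3 - <<'E'
from h import *
s=get_state();print(s["tcp_pos"],s["time_s"],s["contact_force"])
for n,(x0,y0,w,h,f) in {"side":(260,170,180,150,4),"top":(0,0,640,480,1)}.items():
    p,d=capture(n)
    cv2.imwrite(f"pics/{n}11.png",cv2.resize(p[y0:y0+h,x0:x0+w,::-1],None,fx=f,fy=f,interpolation=cv2.INTER_CUBIC))
    cal=get_calibration(n);print(n,"expected tail top rear edge px",proj(cal,A2w(Q,[[-.016,-.013,.051],[-.016,.013,.051],[-.006,0,.051]])).round(1).tolist())
    if n=="top": cv2.imwrite("pics/top11z.png",cv2.resize(p[170:310,280:440,::-1],None,fx=4,fy=4,interpolation=cv2.INTER_CUBIC))
E
```

```text
[0.48068936 0.19050114 0.21833455] 11.025 [ 0.16639705 -0.3102365  -0.12519811]
side expected tail top rear edge px [[363.4, 263.8], [352.1, 257.5], [360.9, 257.5]]
top expected tail top rear edge px [[356.9, 236.8], [343.9, 240.1], [349.0, 233.5]]
```

View pics/side11.png

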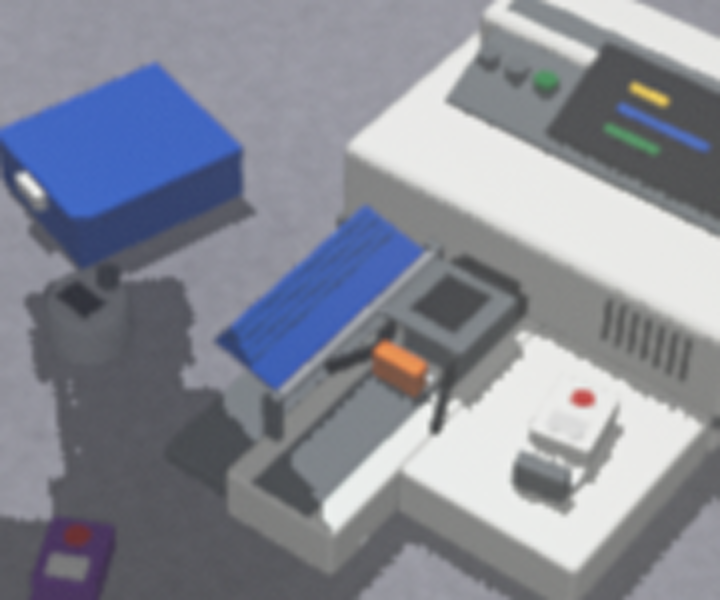

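View pics/top11.png

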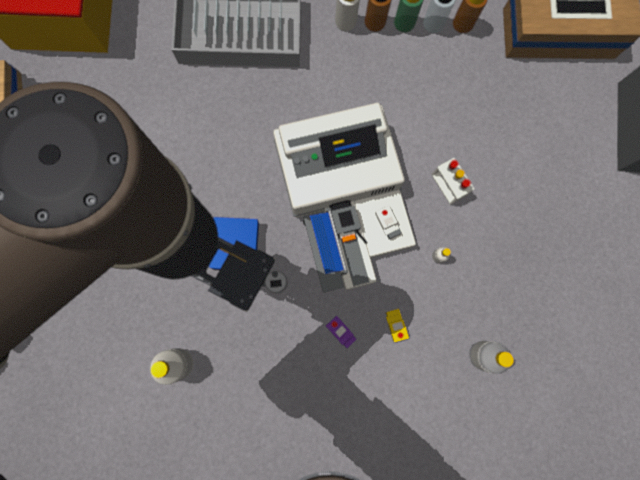

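The flap is shut and the orange tail block sits just outside the lip, at about (349,238) in the top picture. One numeric check, then hand in.

```bash
python3 - <<'E'
from h import *
for n in("top","side"):
    p,d=capture(n);c=get_calibration(n);hsv=cv2.cvtColor(p,cv2.COLOR_RGB2HSV);yy,xx=np.mgrid[:480,:640]
    o=((hsv[...,0]>5)&(hsv[...,0]<17)&(hsv[...,1]>150)&(hsv[...,2]>80)&(xx>320)&(xx<380)&(yy>225)&(yy<275)&(d>0))
    v,u=np.nonzero(o);W=w2A(Q,world(c,np.c_[u,v],d[v,u]));t=W[W[:,2]>.048];print(n,len(t),t.mean(0).round(4),t.min(0).round(4),t.max(0).round(4))
    m=((hsv[...,0]>100)&(hsv[...,0]<130)&(hsv[...,1]>120)&(hsv[...,2]>60)&((xx>303)&(xx<350)&(yy>205)&(yy<280) if n=="top" else (xx>310)&(xx<372)&(yy>215)&(yy<275)))
    k,l,st,_=cv2.connectedComponentsWithStats(m.astype(np.uint8)); m=l==1+np.argmax(st[1:,4]);v,u=np.nonzero(m)
    print("bar px",m.sum(),cv2.boxPoints(cv2.minAreaRect(np.c_[u,v].astype(np.float32))).round(1).tolist())
    for nm in["spent_cartridge","dropper","counter","slide_box","tube_rack"]:
        b=boxes_of(nm,n)[:1]
        if b: print(nm,cam2w(c,b[0]["position"]).round(3))
E
```

```text
top 47 [-0.0139  0.0029  0.0501] [-0.0182 -0.0097  0.048 ] [-0.0088  0.0153  0.0529]
bar px 1113 [[309.20001220703125, 215.1999969482422], [327.0, 210.39999389648438], [343.1000061035156, 269.29998779296875], [325.20001220703125, 274.20001220703125]]
spent_cartridge [ 0.582 -0.105  0.045]
dropper [ 0.519 -0.205  0.037]
counter [0.467 0.101 0.025]
slide_box [0.557 0.192 0.035]
tube_rack [ 0.671 -0.239  0.046]
side 43 [-0.0113 -0.0009  0.0509] [-0.0163 -0.0127  0.0482] [-0.0068  0.0108  0.0543]
bar px 931 [[314.20001220703125, 254.1999969482422], [351.8999938964844, 219.0], [364.79998779296875, 232.89999389648438], [327.1000061035156, 268.0]]
spent_cartridge [ 0.585 -0.115  0.051]
dropper [ 0.522 -0.227  0.041]
counter [0.469 0.099 0.029]
slide_box [0.539 0.171 0.034]
tube_rack [ 0.661 -0.257  0.046]
```

```bash
python3 -c "
from plant import *
print(close_job())"
```

```text
the job is handed in; nothing more can be done
None
```

The orange-tailed cartridge is home in the bay with the flap shut over it, and the job is handed in; no verdict was reported.

**What I did:** I turned the gripper about 42° to the lane so that the left fingertip pressed the thumb bar down while the right fingertip sat behind the tail. I then pushed the cartridge about 73 mm along the lane. I stopped when the tool stalled and the contact force along x rose from about 4 to 8.7 N. I backed off about 7 mm, lifted clear and moved the arm away.

**Last checks:**
- **Cartridge:** its rear face is at about x = -15.5 mm in the analyser frame (nominal home -16, limit -19.5). It lies flat. The top and side cameras differ by about 2.5 mm on the tail position, close to their calibration error.
- **Flap:** the thumb bar's outline is back on its starting pixels to within 0.5 pixel in both pictures, so the flap is closed.
- **Other things:** the spent cartridge, dropper and counter read within about 5 mm of where they started. The slide box, tube rack and both bottles look unmoved in the final top picture, but I did not measure them. In that check, the two cameras' readings of the slide box, tube rack and dropper differed by about 20 to 27 mm.
- **Robot:** clear of everything, finished at about 11 s of the 40 s allowed.

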